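Dock the control-vial carriage and lock it with its quick-release pin

TASK

Push the control-vial carriage gently along its guide until it is fully home against its stop, so that its tongue's hole lies between the holes of the clevis. Then take the quick-release pin from its grey holder by squeezing its two side buttons, slide it down through the clevis and tongue until its collar sits on the clevis, and let go so that its balls spring out and lock it. Feel your way: the dock can be clamped a little forward or back, so do not force anything, and leave the other things on the bench alone.

Things in the scene. Friction and masses are not known exactly. Their poses are not given: they have to be found in the camera images.
- foot: aluminium foot frame of the docking fixture, fixed, 250 x 100 x 8 mm; origin on the bench under its centre, x along the guide to the clevis, y across, z up. The dock on it (rails, clevis, carriage) is clamped in slots up to 10 mm forward or back (foot x) of nominal: unknown, new each time, not measured; exact in y. Add this one shift to every nominal x, of clevis and carriage alike
- hole_nominal (a point): on the foot: nominal centre of the clevis's hole, on top of its upper plate (foot x 75, y 0, z 42 mm); the real hole is within 10 mm of it along foot x. Clevis plates: 50 mm long (x), upper 82 mm wide, z 34 to 42, lower z 16 to 24 mm; holes 14.6 mm. Below is free down to the bench. Axes as the foot's
- push_nominal (a point): on the foot: nominal place of the middle of the push plate's rear face when the carriage is home (foot x -55, y 0, z 70 mm); before that the face is further back (-x) by the travel still to go. The plate is upright, 36 mm wide (y), 10 thick, z 29 to 93 mm (rubber cap above 87); push it to +x at z 50 to 85 mm. The stop is hard; 45 N at most
- carriage (a joint): travel of the carriage along foot x towards the clevis, m; 0 = fully back, 0.050 = home at its stop, the three holes in line. Friction about 2.5 N; stays where left. Plate 62 x 100 mm, z 25 to 33 mm, carrying three capped vials (tops at z 97 mm, from 25 mm in front of the push plate's rear face); its tongue, 36 mm wide, has a 16 mm hole
- pin: steel ball-lock pin, upright in its grey holder at the start, 0.1 kg; origin on its axis at its collar's underside, z up. Shank 13 mm thick, 38 mm long, its last 4 mm tapering to 11 mm. Two balls 30 mm below the collar stick out 2.5 mm to +y and -y until the buttons are squeezed, and cannot enter the holes. Collar 28 mm wide, 5 high. Locked: origin 42 mm over the bench
- pin_grip (a point): on the pin's axis, 21 mm above the collar's underside, in the middle of the two dark ribbed side buttons (at +y and -y of the pin, each 18 mm wide in x, reaching 14 mm up and down from here); 28 mm over both, 20 mm when squeezed in. The head, 18 mm wide in x, ends 25 mm above here
- button (a joint): how far each side button is squeezed in, m; 0 = out (balls out, locking), 0.004 = fully in (balls drawn in; needs 8 N at each finger, so squeeze with 20 N or more). Both buttons and the balls move together
- pin_holder: grey holder block for the pin, fixed, 60 x 60 mm and 46 mm high on an 68 x 68 mm base, with a 21 mm socket in the middle of its top; the pin's collar rests on its top; origin on the bench under its centre
- timer: white lab timer 58 x 62 x 20 mm, bystander, leave alone; origin under its centre
- petri_dish: clear petri dish 55 mm wide, 12 mm high, bystander, leave alone; origin under its centre
- label_roll: white label roll 62 mm wide, 36 mm high, bystander, leave alone; origin under its centre
- notepad: notepad 70 x 95 x 16 mm, bystander, leave alone; origin under its centre
- pen: blue pen 145 mm long, bystander, leave alone; origin under its centre
There are look-alikes about, which are no part of the job. There is more than one size of the pin; the one meant has the size given above.

How it is judged:
By the outcome, as a careful person would: the job done as asked, in the order asked, and still so for the second after the job is handed in, with the robot touching nothing.
It also fails if it takes over 64 s, if anything falls off the work surface, if the arm or the gripper's body presses on something with over 40 N, if the wrist force passes 120 N, or if a joint passes its speed limit or range.

ROBOT

A 7-joint arm with a two-finger parallel gripper is mounted at the origin on a cart in front of the work surface, level with it; the furniture and walls round the work are solid. World frame = base frame: x ahead of the robot, y to its left, z up, the work surface at z = 0. Lengths are in m, angles in rad, forces in N, time in s.
With the tool pointing down it reaches from about 0.425 to 0.825 m from the base axis. Payload 3.6 kg.
Tool frame: the origin (TCP) lies where the fingers leave the gripper's body, on its centre line; the fingertips stand 73 mm ahead of it and the grasp point (between the pads) lies 54 mm ahead of it; z points along the fingers, y is the line along which they close (so a half turn about z gives the same grasp; the last joint's range is limited). The gripper opens to 85 mm and grips with 20 to 120 N. Pads are 22 mm wide; open, the fingers measure 114 mm over their backs; the gripper's body (76 mm by 85 mm) begins 54 mm behind the grasp point. The pads swing forward as they close: fully open they stand 13 mm farther back than shut.
Start: joints at [1.19, 0.615, -0.013, 1.423, 0.008, 1.103, -0.04], TCP at [0.225, -0.61, 0.304] pointing down, gripper open.
Joint ranges: [-3.12, 3.12], [-0.3, 2.06], [-1.34, 1.32], [0.26, 2.42], [-1.36, 4.5], [0.01, 1.98], [-2.84, 2.84]. Speed limits (rad/s): [2.79, 2.79, 3.14, 3.14, 3.14, 3.14, 3.14].

INTERFACE

Orientations are given as a unit quaternion [x, y, z, w].
In Python, from station import arm, snapshot, camera_info, ticket gives the robot as it stands. Calls block until the motion is done:
- arm.movep(position, orientation): joint-space move of the TCP to a pose.
- arm.line_to(position, velocity=0.15, ori=None): straight line of the TCP; ori=None keeps the orientation; velocity is the mean speed in m/s.
- arm.move_j(angles): joint-space move.
- arm.move_gripper(opening, effort=None): opening from 0.0 (shut) to 1.0 (fully open); effort is the grip in N (None keeps the last); returns when the fingers have stopped.
- arm.pause(seconds).
- arm.ik(position, orientation): joint angles nearest the present ones, or None.
- snapshot(name): name is "scene" or "top"; returns the picture (384x512x3 uint8, blue, green, red); there is no depth.
- camera_info(name): a dict with "fx", "fy", "cx", "cy" (pixels), "dist_coeffs" ([k1, k2, p1, p2, k3] as OpenCV has them; the pictures are not rectified), "R" (3x3) and "t" (3): a world point X has camera coordinates R X + t. Camera axes: x right, y down, z forward; pixel columns grow to the right and rows downward; lengths in m; the calibration is good to about 2 mm. A picture is of the moment at which its call begins. camera_info takes no time and is no camera call.
A pose or a line that the arm cannot do raises arm.MotionError and nothing moves.
- ticket.finish_job(): hands the job in; it is judged then, once.
Readings, each from a call of its own:
- arm.read_time(): time.
- arm.read_joint_positions(): joint angles.
- arm.read_dq(): joint speeds.
- arm.read_effort(): joint torques, N m.
- arm.read_tool_pos(): TCP position.
- arm.read_eef_rot(): TCP orientation.
- arm.read_ft_force(): force on the tool from outside, world axes, zero at the start.
- arm.read_wrist_torque(): the same for the moment, N m.
- arm.read_opening(): opening from 0.0 (shut) to 1.0 (fully open).
- arm.read_finger_force(): force on a finger pad.
Only numpy, scipy, OpenCV 4.12 (cv2) and the standard library are available. Lean on these libraries where they do the work, as an engineer would, in place of code of your own. Each camera call takes 0.05 s, during which the arm holds its last target. There are 200 camera calls.

## Working session

There is one attempt and no reset: what is moved stays moved. The work goes in short steps, each a Python script; the robot and the scene stay as the last script left them, time stands still between calls to the robot, and variables do not carry over. Pictures are saved under pics/ and viewed, at most 10 in all, crops included, and the job is handed in when it is done.

```bash
mkdir -p pics; ls; python3 - <<'E'
from station import arm, snapshot, camera_info
import cv2,json
for n in("scene","top"):
    im=snapshot(n); cv2.imwrite(f"pics/{n}0.png",im)
    cv2.imwrite(f"pics/{n}0b.png",cv2.resize(im,(800,600),interpolation=cv2.INTER_CUBIC))
    c=camera_info(n); print(n,{k:(v.tolist() if hasattr(v,'tolist') else v) for k,v in c.items()})
print(arm.read_time(),arm.read_tool_pos(),arm.read_eef_rot(),arm.read_opening())
E
```

```text
pics
scene {'fx': 406.73777800774883, 'fy': 406.73777800774883, 'cx': 254.80175208273934, 'cy': 187.77566233987454, 'dist_coeffs': [0.014247035193591917, 0.0, 0.0, 0.0, 0.0], 'R': [[-0.5500061241299719, -0.8349395872943653, -0.019213250329938595], [-0.3516116502546239, 0.25236446731633594, -0.901488448645551], [0.757537134947684, -0.4890685649322159, -0.4323764886882693]], 't': [0.5249836949727218, 0.19379190775196664, 0.7665937960116025]}
top {'fx': 442.7851104695448, 'fy': 442.7851104695448, 'cx': 249.3416031146677, 'cy': 193.02619862660356, 'dist_coeffs': [-0.1344690267607593, 0.0, 0.0, 0.0, 0.0], 'R': [[0.012959095735523563, -0.9993249193806856, 0.034376843114284836], [-0.992914598325597, -0.016922071169087168, -0.11761906282260144], [0.11812138785857641, -0.03260903267708154, -0.9924635956639565]], 't': [0.2292681957979073, 0.5835020727283392, 1.0661750798967262]}
0.1 [ 0.22502606 -0.60922918  0.30283503] [ 9.84388740e-01  1.76003916e-01 -2.10673480e-04 -1.17733030e-03] 0.9968803531078162
```

View pics/scene0b.png

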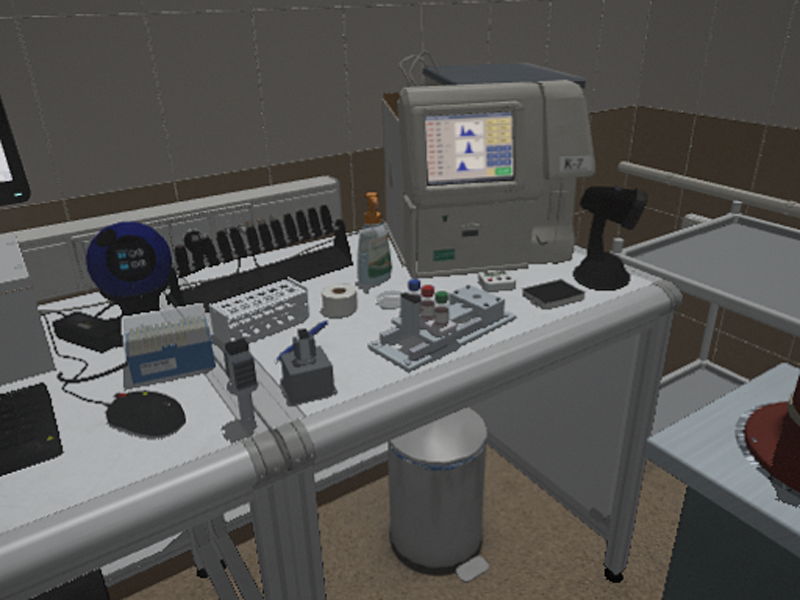

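View pics/top0b.png

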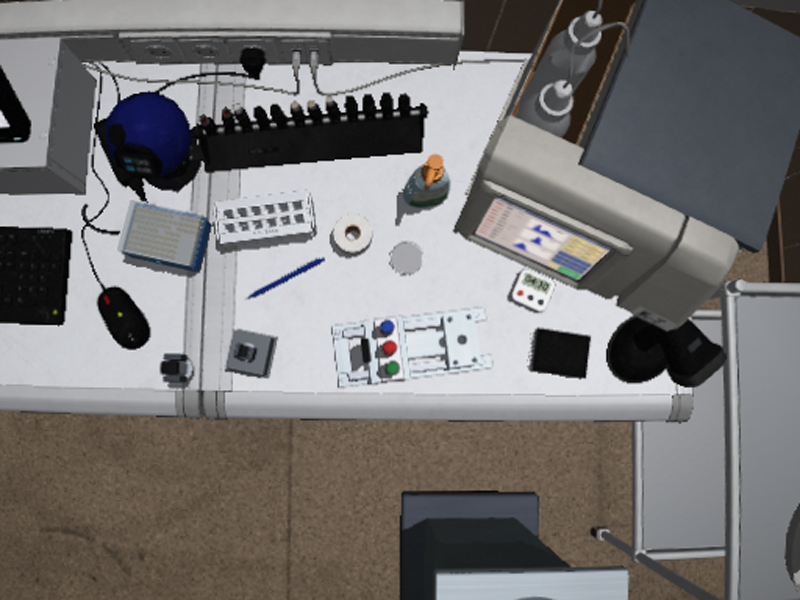

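```bash
cat > h.py <<'E'
import cv2,numpy as np
from station import arm,snapshot,camera_info,ticket
def K(c): return np.array([[c['fx'],0,c['cx']],[0,c['fy'],c['cy']],[0,0,1]])
def w(name,px,z):
    "pixel -> world point on the plane at height z"
    c=camera_info(name);R=np.array(c['R']);t=np.array(c['t'])
    u=cv2.undistortPoints(np.array([[px]],float),K(c),np.array(c['dist_coeffs']))[0,0]
    d=R.T@[*u,1];o=-R.T@t
    return o+d*(z-o[2])/d[2]
def proj(name,P):
    c=camera_info(name);R=np.array(c['R'])
    return cv2.projectPoints(np.array(P,float).reshape(-1,1,3),cv2.Rodrigues(R)[0],np.array(c['t'],float),K(c),np.array(c['dist_coeffs']))[0][:,0]
E
python3 - <<'E'
import cv2,numpy as np
im=cv2.imread('pics/top0.png')
def crop(x0,x1,y0,y1,s=6):
    return cv2.resize(im[y0:y1,x0:x1],None,fx=s,fy=s,interpolation=cv2.INTER_CUBIC)
o=np.zeros((600,780,3),np.uint8); a=crop(200,330,192,252); o[:360,:780]=a
b=crop(95,185,205,245); o[360:600,:540]=b
cv2.imwrite('pics/crop1.png',o)
im=cv2.imread('pics/scene0.png')
o=np.zeros((600,800,3),np.uint8); o[:]=cv2.resize(im[170:275,140:280][:,:],(800,600),interpolation=cv2.INTER_CUBIC)
cv2.imwrite('pics/crop2.png',o)
E
```

```text
(no output)
```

View pics/crop1.png

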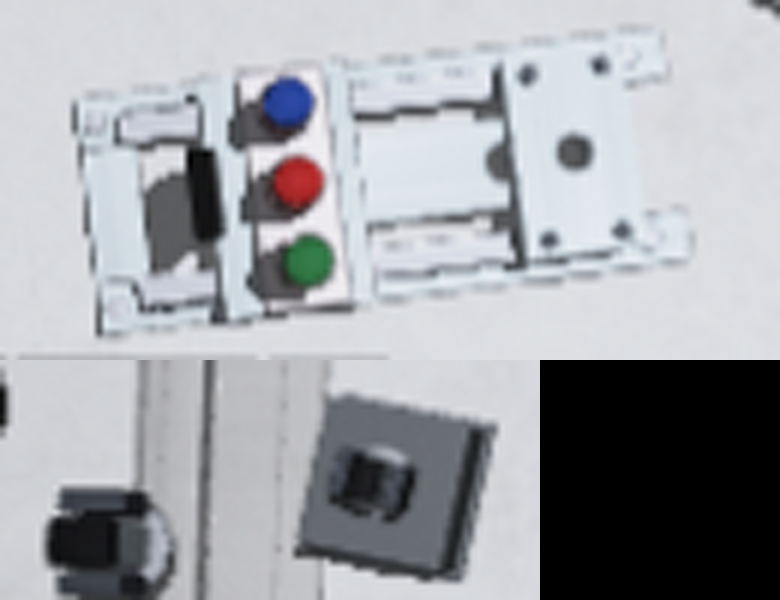

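View pics/crop2.png

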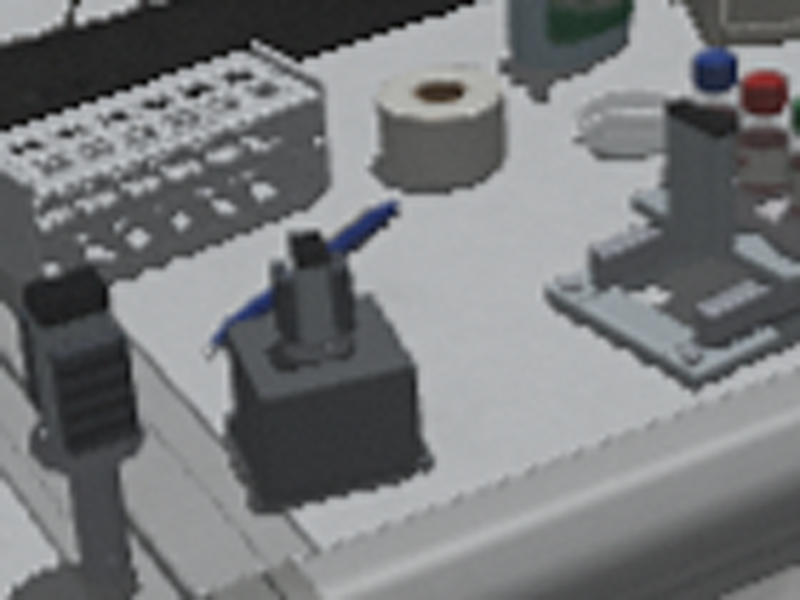

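```bash
python3 - <<'E'
import cv2,numpy as np
from h import *
im=cv2.imread('pics/top0.png'); s=cv2.imread('pics/scene0.png')
f=lambda i:cv2.convertScaleAbs(i,alpha=1.6,beta=10)
a=cv2.resize(f(im[206:246,143:183]),(400,400),interpolation=cv2.INTER_CUBIC)
b=cv2.resize(f(s[206:246,180:220]),(400,400),interpolation=cv2.INTER_CUBIC)
cv2.imwrite('pics/crop3.png',np.hstack([a,b]))
from scipy.optimize import least_squares
u=lambda x,y,x0=200,y0=192:((x+.5)/6-.5+x0,(y+.5)/6-.5+y0)
h=w('top',u(575,152),.042); print('hole',h)
pts=np.array([u(75,97),u(100,335),u(663,30),u(692,262)])
m=np.array([[-125,50],[-125,-50],[125,50],[125,-50]])/1e3
def mod(p,m,z):
    c,sn=np.cos(p[2]),np.sin(p[2])
    return np.c_[m@np.array([[c,-sn],[sn,c]]).T+p[:2],np.full(len(m),z)]
r=least_squares(lambda p:(proj('top',mod(p,m,.008))-pts).ravel(),[h[0],h[1],-1.5])
p=r.x;print('foot',p,np.degrees(p[2]),r.fun.round(2))
c,sn=np.cos(p[2]),np.sin(p[2]);d=h[:2]-p[:2];print('hole in foot',d@[c,sn],d@[-sn,c])
# clevis corners and caps
for n,q,z in [('clevTL',(503,67),.042),('clevBL',(525,268),.042),('clevBR',(643,250),.042),('blue',(288,102),.097),('red',(298,182),.097),('green',(308,260),.097),('capTL',(190,148),.093),('capBL',(207,240),.093),('capTR',(212,148),.093),('capBR',(222,238),.093)]:
    d=w('top',u(*q),z)[:2]-p[:2];print(n,(d@[c,sn]*1e3).round(1),(d@[-sn,c]*1e3).round(1))
# holder
cs=[(330,35),(480,65),(445,215),(300,190)]
P=np.array([w('top',u(*q,95,205),.046) for q in cs]);print(P.round(4),P.mean(0))
for i in range(4): e=P[(i+1)%4]-P[i];print(np.linalg.norm(e).round(4),np.degrees(np.arctan2(e[1],e[0])).round(1))
E
```

```text
hole [0.52165709 0.12475276 0.042     ]
foot [ 0.51075892  0.20033471 -1.43974003] -82.4910273584828 [-0.13 -0.07  0.11 -0.03 -0.16 -0.19  0.19  0.28]
hole in foot 0.07635797954803199 0.0009275532398810369
clevTL 51.4 38.9
clevBL 50.0 -43.5
clevBR 98.9 -42.0
blue -39.8 30.4
red -39.6 -0.7
green -39.3 -30.9
capTL -79.4 17.4
capBL -76.9 -18.6
capTR -70.9 16.4
capBR -71.1 -18.5
[[0.5315 0.4803 0.046 ]
 [0.5204 0.419  0.046 ]
 [0.4598 0.4314 0.046 ]
 [0.4687 0.4903 0.046 ]] [0.49511818 0.45524362 0.046     ]
0.0623 -100.2
0.0619 168.5
0.0596 81.4
0.0636 -9.0
```

View pics/crop3.png

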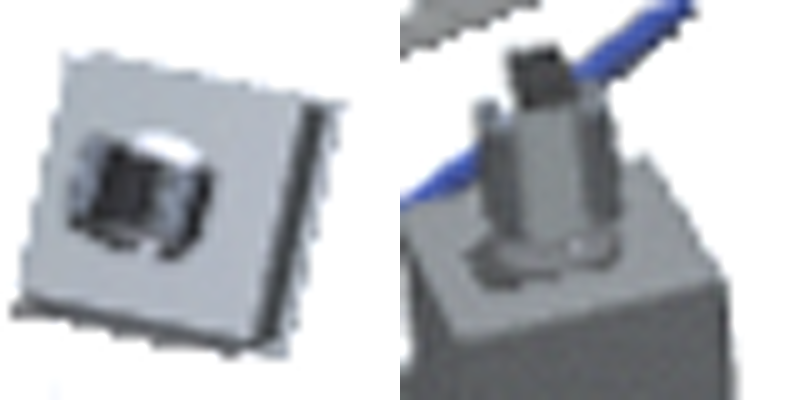

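The top view shows the dock. The hole in the upper plate is at about px (295.5, 217) and the push plate's cap at about (233, 224). The target pin stands in the grey holder at about (156, 226) with its buttons along the holder's edges, and the larger look-alike is at about (110, 235). I'll measure the pin and the obstacles, then plan a high, retracted sweep.

```bash
cat >> h.py <<'E'
from scipy.spatial.transform import Rotation as Ro
def quat(a,tilt=0,td=0):
    "tool down, closing line (tool y) at world angle a (deg); tips lean by tilt deg toward world direction td (deg)"
    y=np.array([np.cos(np.radians(a)),np.sin(np.radians(a)),0]);z=np.array([0,0,-1.]);x=np.cross(y,z)
    r=Ro.from_matrix(np.c_[x,y,z])
    if tilt:
        d=np.array([np.cos(np.radians(td)),np.sin(np.radians(td)),0])
        r=Ro.from_rotvec(np.cross(z,d)*np.radians(tilt))*r
    return r
def best(p,*k):
    "of the two equal half-turn grasps the one with the smaller joint motion"
    q0=np.array(arm.read_joint_positions());o=[]
    for h in (0,180):
        r=quat(k[0]+h,*k[1:]);j=arm.ik(list(p),r.as_quat().tolist())
        if j is not None:o.append((np.abs(np.array(j)-q0).max(),r.as_quat().tolist(),list(j)))
    return min(o,key=lambda e:e[0]) if o else None
E
python3 - <<'E'
from h import *
U=lambda x,y:(x/10-.5+143,y/10-.5+206)
for n,q,z in [('headtop',(130,185),.092),('btnL',(88,180),.081),('btnR',(183,200),.081)]: print(n,w('top',U(*q),z).round(4))
# scene view rays at z
S=lambda x,y:((x-400)/10-.5+180,y/10-.5+206)
for n,q,z in [('s_headtop',(540,55),.092),('s_btnLtop',(487,105),.081),('s_btnRtop',(592,95),.081),('s_btnLbot',(500,230),.053),('s_btnRbot',(610,210),.053)]: print(n,w('scene',S(*q),z).round(4))
L=lambda x,y:(x/1.5625,y/1.5625)
for n,q in [('anaL',(462,232)),('anaM',(600,290)),('anaR',(640,330)),('scan',(635,350)),('scanR',(700,360)),('decoy',(176,368)),('roll',(352,235)),('cart',(400,495))]:
    print(n,w('top',L(*q),0).round(3),w('top',L(*q),.15).round(3))
for p,k in [((.16,-.44,.42),(-69,)),((.5,.3,.2),(7.5,)),((.5,.3,.13),(7.5,10,-82.5)),((.495,.455,.13),(80,)),((.52,.125,.14),(80,))]:
    b=best(p,*k); print(p,None if b is None else np.round(b[2],2))
E
```

```text
headtop [0.4967 0.4565 0.092 ]
btnL [0.4982 0.4684 0.081 ]
btnR [0.4939 0.4459 0.081 ]
s_headtop [0.4998 0.4566 0.092 ]
s_btnLtop [0.5047 0.4679 0.081 ]
s_btnRtop [0.4954 0.4472 0.081 ]
s_btnLbot [0.499  0.4702 0.053 ]
s_btnRbot [0.4926 0.4466 0.053 ]
anaL [0.702 0.118 0.   ] [0.668 0.139 0.15 ]
anaM [ 0.609 -0.115  0.   ] [ 0.588 -0.063  0.15 ]
anaR [ 0.543 -0.183  0.   ] [ 0.531 -0.122  0.15 ]
scan [ 0.509 -0.173  0.   ] [ 0.501 -0.113  0.15 ]
scanR [ 0.493 -0.289  0.   ] [ 0.488 -0.213  0.15 ]
decoy [0.47  0.581 0.   ] [0.467 0.54  0.15 ]
roll [0.693 0.3   0.   ] [0.661 0.297 0.15 ]
cart [0.273 0.216 0.   ] [0.297 0.224 0.15 ]
(0.16, -0.44, 0.42) [ 1.19  0.22 -0.02  1.73  0.01  1.19 -0.04]
(0.5, 0.3, 0.2) [-0.15  0.73 -0.71  1.73  0.58  0.91 -0.98]
(0.5, 0.3, 0.13) [-0.42  0.78 -0.37  1.74  0.56  0.84 -0.98]
(0.495, 0.455, 0.13) [-0.43  0.93 -0.67  1.5   0.66  0.94  0.11]
(0.52, 0.125, 0.14) [ 0.08  0.73 -0.56  1.91  0.6   0.68  0.55]
```

```bash
cat >> h.py <<'E'
FO=np.array([.5108,.2003]);FA=np.radians(-82.5);FX=np.array([np.cos(FA),np.sin(FA)]);FY=np.array([-FX[1],FX[0]])
def foot(x,y,z): return [*(FO+FX*x+FY*y),z]
E
python3 - <<'E'
from h import *
T=arm.read_time
arm.move_gripper(0.0,30); print('t',T())
b=best((.16,-.44,.42),-69.); arm.move_j(b[2]); print('t',T())
j=list(arm.read_joint_positions()); j[0]=-np.arctan2(.31,.5); arm.move_j(j); print('t',T(),arm.read_tool_pos())
tl=10;xo=-.105-.073*np.sin(np.radians(tl));zt=.066+.073*np.cos(np.radians(tl))
b=best(foot(xo,0,.26),7.5,tl,-82.5); print(np.round(b[2],2)); q=b[1]
arm.move_j(b[2]); print('t',T())
arm.line_to(foot(xo,0,zt),velocity=.15); print('t',T(),arm.read_tool_pos(),arm.read_ft_force())
E
```

```text
t 0.8667
t 1.7333
t 4.275 [0.40623239 0.23420487 0.41960019]
[-0.7   0.59  0.05  1.62  0.15  1.02 -0.6 ]
t 5.0833
t 6.05 [0.49614697 0.31723962 0.13917704] [-0.0811335  -0.16322867  0.4201146 ]
```

```bash
python3 - <<'E'
from h import *
T=arm.read_time
p0=np.array(arm.read_tool_pos());z=p0[2]; f0=np.array(arm.read_ft_force())
x0=(p0[:2]-FO)@FX
F=lambda:-(np.array(arm.read_ft_force())-f0)[:2]@FX
x=x0;log=[];hi=0
while x<x0+.085:
    x+=.001 if x<x0+.036 else .0005
    p=foot(x,0,.13789);arm.line_to(p,velocity=.04)
    f=F();xa=(np.array(arm.read_tool_pos())[:2]-FO)@FX
    log.append((round(x*1e3,1),round(xa*1e3,1),round(f,1)))
    if f>14: break
print(T());print(log[::6]);print(log[-8:])
c=cv2.resize(snapshot('top')[192:252,200:330],(780,360),interpolation=cv2.INTER_CUBIC);cv2.imwrite('pics/push1.png',c)
E
```

```text
22.05
[(np.float64(-116.9), np.float64(-116.9), np.float64(0.8)), (np.float64(-110.9), np.float64(-110.7), np.float64(0.9)), (np.float64(-104.9), np.float64(-105.0), np.float64(0.9)), (np.float64(-98.9), np.float64(-98.7), np.float64(1.7)), (np.float64(-92.9), np.float64(-92.7), np.float64(1.3)), (np.float64(-86.9), np.float64(-86.7), np.float64(2.0)), (np.float64(-81.4), np.float64(-81.3), np.float64(3.1)), (np.float64(-78.4), np.float64(-78.3), np.float64(1.2)), (np.float64(-75.4), np.float64(-77.0), np.float64(5.8)), (np.float64(-72.4), np.float64(-76.6), np.float64(10.1)), (np.float64(-69.4), np.float64(-76.2), np.float64(12.6))]
[(np.float64(-71.4), np.float64(-76.4), np.float64(10.4)), (np.float64(-70.9), np.float64(-76.4), np.float64(11.7)), (np.float64(-70.4), np.float64(-76.3), np.float64(11.3)), (np.float64(-69.9), np.float64(-76.2), np.float64(12.3)), (np.float64(-69.4), np.float64(-76.2), np.float64(12.6)), (np.float64(-68.9), np.float64(-76.1), np.float64(12.8)), (np.float64(-68.4), np.float64(-76.0), np.float64(13.2)), (np.float64(-67.9), np.float64(-76.0), np.float64(14.7))]
```

View pics/push1.png

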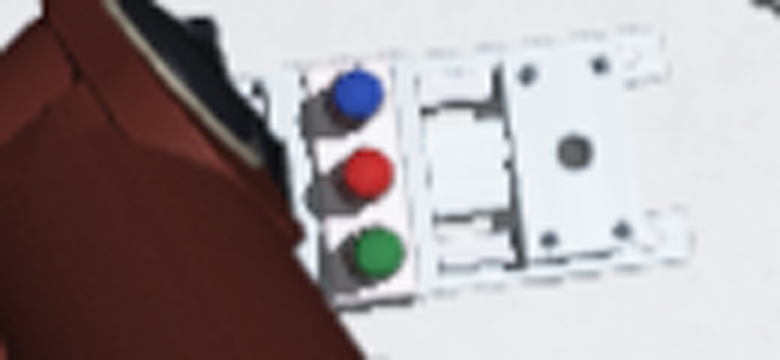

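```bash
python3 - <<'E'
from h import *
T=arm.read_time
arm.line_to(foot(-.105,0,.139),velocity=.12)
arm.line_to(foot(-.115,0,.24),velocity=.2); print('t',T())
P=(.4962,.456)
arm.move_gripper(.55,40)
b=best((*P,.24),79.5); print(np.round(b[2],2)); arm.move_j(b[2]); print('t',T())
f0=np.array(arm.read_ft_force())
arm.line_to([*P,.127],velocity=.12); print('t',T(),np.array(arm.read_ft_force())-f0,arm.read_tool_pos())
cv2.imwrite('pics/g1.png',np.hstack([cv2.resize(snapshot('top')[197:257,133:193],(390,390),interpolation=3),cv2.resize(snapshot('scene')[186:246,170:230],(390,390),interpolation=3)]))
E
```

```text
t 23.2167
[-0.57  0.74 -0.38  1.42  0.29  1.04  0.38]
t 24.6667
t 25.7583 [-0.54530073  0.77043431  0.63030234] [0.49657886 0.45653893 0.12798128]
```

View pics/g1.png

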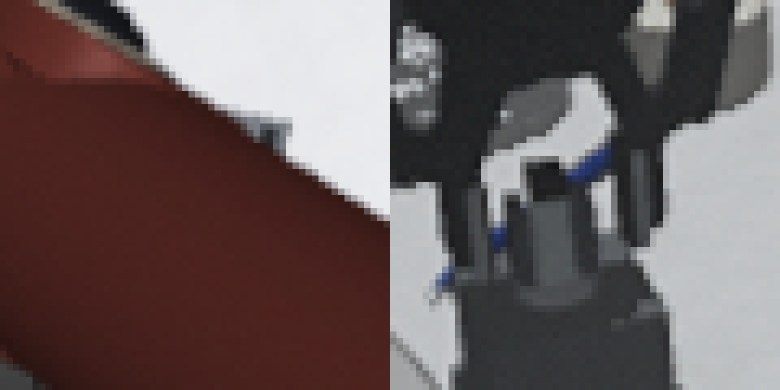

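The scene view shows the fingers straddling the pin, one either side of the buttons (crop px 465 and 640, pin at 550). I'll squeeze and lift.

```bash
python3 - <<'E'
from h import *
T=arm.read_time
f0=np.array(arm.read_ft_force())
arm.move_gripper(0,40); print('t',T(),arm.read_opening()*85,arm.read_finger_force(),arm.read_tool_pos(),np.array(arm.read_ft_force())-f0)
arm.line_to([.4962,.456,.25],velocity=.15); print('t',T(),arm.read_opening()*85,np.array(arm.read_ft_force())-f0,arm.read_wrist_torque())
q=arm.read_eef_rot();print(Ro.from_quat(q).as_matrix().round(3).tolist())
cv2.imwrite('pics/g2.png',cv2.resize(snapshot('scene')[146:246,150:250],(600,600),interpolation=3))
E
```

```text
t 26.2167 17.581120200312526 40.215561389923096 [0.49655865 0.45665198 0.12861447] [ 0.01505388 -0.99024775  5.486242  ]
t 27.1833 17.85772394841145 [ 0.38568642 -0.53040663 -1.12382176] [-0.00197137 -0.06129826 -0.00122038]
[[-0.983, 0.182, -0.002], [0.182, 0.983, -0.002], [0.001, -0.003, -1.0]]
```

View pics/g2.png

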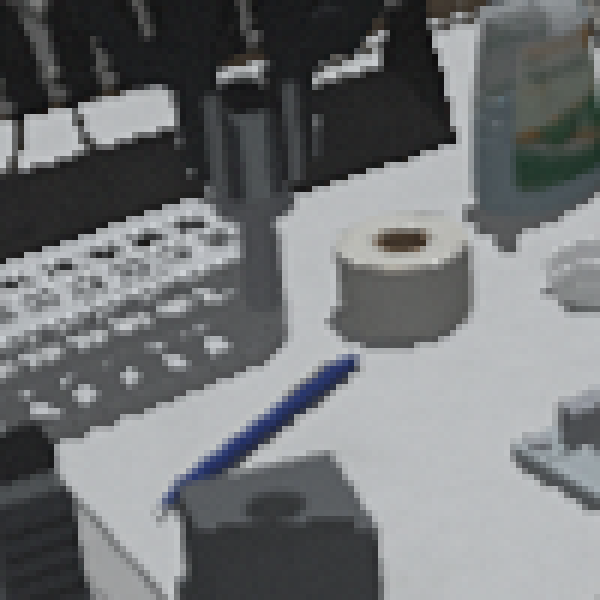

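The pin is out of the holder, upright and with its buttons in. I'll refine the hole centre in the top image, hover over it and compare tip and hole.

```bash
python3 - <<'E'
from h import *
T=arm.read_time
def hole(im,n):
    g=cv2.cvtColor(im,cv2.COLOR_BGR2GRAY).astype(float)[209:225,288:304]
    yy,xx=np.mgrid[209:225,288:304]; m=(np.hypot(xx-295.5,yy-217)<6)
    bg=np.median(g[m]); wt=np.clip(bg-20-g,0,None)*m
    c=((wt*xx).sum()/wt.sum(),(wt*yy).sum()/wt.sum()); X=w('top',c,.040);d=X[:2]-FO;print(n,bg,np.round(c,2),X.round(4),(d@FX*1e3).round(2),(d@FY*1e3).round(2))
hole(cv2.imread('pics/top0.png'),'t0'); hole(snapshot('top'),'now')
q=arm.read_eef_rot();H=[.5213,.1247]
j=arm.ik([*H,.25],list(q));print(np.round(j,2))
arm.move_j(j);print('t',T(),arm.read_tool_pos())
arm.line_to([*H,.168],velocity=.15);print('t',T(),arm.read_tool_pos(),arm.read_ft_force())
im=snapshot('scene');cv2.imwrite('pics/s3.png',im)
im2=snapshot('top');cv2.imwrite('pics/t3.png',im2)
print(proj('scene',[[*H,.042],[*H,.046]]))
c=proj('scene',[[*H,.06]])[0].astype(int)
cv2.imwrite('pics/s3c.png',cv2.resize(im[c[1]-30:c[1]+30,c[0]-40:c[0]+40],(800,600),interpolation=3));print(c)
E
```

```text
t0 222.5 [295.38 216.9 ] [0.5218 0.1246 0.04  ] 76.53 1.04
now 237.5 [295.39 216.89] [0.5219 0.1245 0.04  ] 76.56 1.08
[ 0.    0.53 -0.42  1.81  0.28  0.86  0.84]
t 28.5417 [0.52148253 0.12673529 0.25030042]
t 29.2417 [0.52182383 0.12569915 0.16853566] [ 0.19885101 -0.15941112 -0.88863401]
[[304.92115332 189.31827545]
 [304.97244701 187.96319715]]
[305 183]
```

View pics/s3c.png

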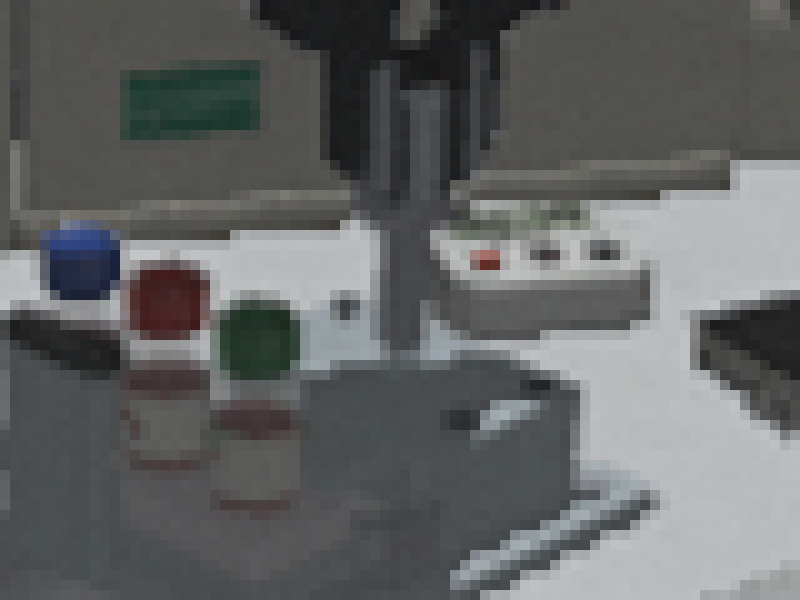

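The tip is at about crop px (403, 355), within a pixel of the predicted hole axis; the hole itself is lost in shadow. I'll descend by feel.

```bash
python3 - <<'E'
from h import *
T=arm.read_time
H=np.array([.5217,.1247]);f0=np.array(arm.read_ft_force())
P=lambda:np.array(arm.read_tool_pos())
off=np.zeros(2)
arm.line_to([*H,.166],velocity=.05);off=H-P()[:2];print('t',T(),'err',(off*1e3).round(2))
z=.166;log=[]
while z>.1275:
    z-=.002
    arm.line_to([*(H+off),z],velocity=.05)
    f=np.array(arm.read_ft_force())-f0;p=P()
    log.append((round(z*1e3,1),*(p*1e3).round(1).tolist(),*f.round(1).tolist()))
    if p[2]>.1615: off=np.clip(off+.5*(H-off*0-p[:2]),-.003,.003)
    if f[2]>7 or np.hypot(*f[:2])>12: break
for l in log: print(l)
print('t',T(),arm.read_opening()*85)
E
```

```text
t 29.5917 err [-0.19  0.02]
(164.0, 521.4, 124.6, 163.9, 0.0, 0.2, -0.7)
(162.0, 521.6, 124.8, 161.8, 1.0, -0.1, -0.1)
(160.0, 521.6, 124.8, 159.9, -0.7, 0.6, -0.4)
(158.0, 521.7, 124.8, 157.8, 0.9, 0.6, -0.1)
(156.0, 521.7, 124.8, 155.9, 0.8, 0.8, -0.4)
(154.0, 521.7, 124.8, 153.9, 0.0, 1.5, 0.5)
(152.0, 521.7, 124.8, 151.9, -1.1, 0.8, -1.1)
(150.0, 521.7, 124.8, 149.8, 0.4, 1.1, -1.1)
(148.0, 521.7, 124.7, 147.8, 0.3, 0.2, -1.0)
(146.0, 521.7, 124.7, 145.8, 0.6, 1.7, -0.3)
(144.0, 521.7, 124.7, 143.8, -0.2, 1.0, -1.3)
(142.0, 521.7, 124.8, 141.8, 0.0, 1.9, 0.4)
(140.0, 521.7, 124.7, 139.8, 0.7, 2.4, -1.0)
(138.0, 521.7, 124.7, 137.8, 0.1, 1.4, -1.3)
(136.0, 521.7, 124.7, 135.8, -0.2, 1.9, -1.1)
(134.0, 521.7, 124.7, 133.8, -0.1, 1.3, -1.2)
(132.0, 521.7, 124.7, 131.8, -0.6, 1.8, -1.5)
(130.0, 521.7, 124.7, 129.8, -0.7, 2.9, -1.7)
(128.0, 521.7, 124.7, 127.8, -0.6, 2.6, -1.0)
(126.0, 521.7, 124.7, 125.8, 0.3, 2.7, -1.8)
t 34.5917 17.790429328680098
```

It slid straight in. I'll seat the collar, check, and release.

```bash
python3 - <<'E'
from h import *
T=arm.read_time
P=lambda:np.array(arm.read_tool_pos());f0=np.array(arm.read_ft_force());x,y=.5217,.1247;z=.126
while z>.117:
    z-=.001;arm.line_to([x,y,z],velocity=.03);f=np.array(arm.read_ft_force())-f0
    print(round(z,4),P().round(4),f.round(1))
    if f[2]>9:break
arm.pause(.2);arm.move_gripper(.5,40);arm.pause(.3);print('t',T(),arm.read_opening()*85,P(),np.array(arm.read_ft_force())-f0)
im=snapshot('scene')
cv2.imwrite('pics/s4.png',cv2.convertScaleAbs(cv2.resize(im[145:205,265:345],(800,600),interpolation=3),alpha=1.5))
E
```

```text
0.125 [0.5217 0.1247 0.125 ] [-1.3 -0.4  2. ]
0.124 [0.5217 0.1248 0.1245] [-2.1 -1.   7.6]
0.123 [0.5217 0.1248 0.1245] [-3.9 -2.  15.2]
t 36.2 42.7112578156744 [0.52175448 0.12458752 0.12287892] [ 0.15812635 -2.73720703  3.41454201]
```

View pics/s4.png

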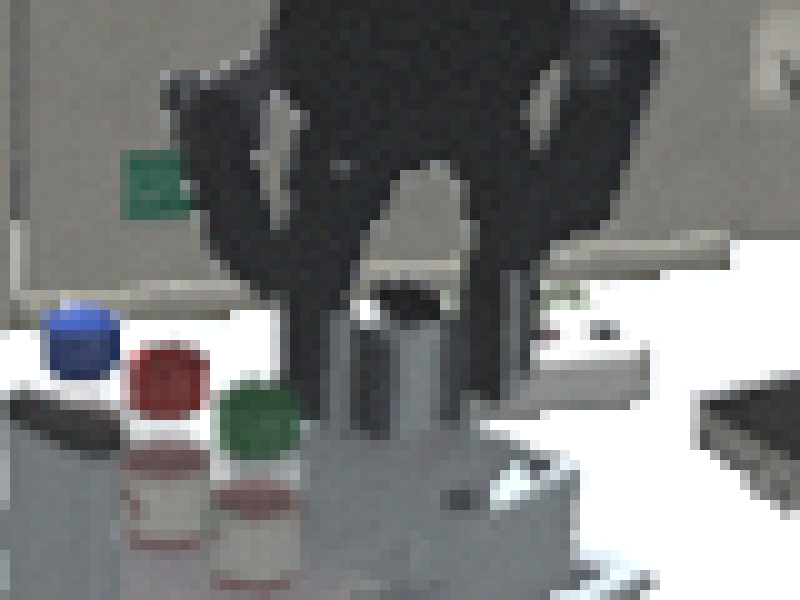

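The collar sits on the clevis at the expected height and the fingers are clear of the pin. I'll retract and check by numbers that the pin and the carriage stay where they are.

```bash
python3 - <<'E'
from h import *
T=arm.read_time
a=snapshot('scene')
arm.line_to([.5217,.1247,.15],velocity=.06);b=snapshot('scene');f=arm.read_ft_force()
arm.line_to([.5217,.1247,.27],velocity=.15);c=snapshot('scene');print('t',T(),f,arm.read_ft_force())
r=lambda i:i[174:188,299:312].astype(np.float32).mean(2)
for n,i in(('b',b),('c',c)):
    print(n,np.abs(r(i)-r(a)).mean().round(1),cv2.phaseCorrelate(r(a),r(i)))
def cap(i): # green cap centroid
    h=i.astype(int);m=(h[...,1]-np.maximum(h[...,0],h[...,2])>25);m[:,:280]=0;m[:179]=0;m[193:]=0;y,x=np.nonzero(m);return x.mean().round(2),y.mean().round(2),len(x)
print(cap(cv2.imread('pics/s3.png')),cap(a),cap(c))
# head-top (dark) centroid: expected for a seated pin
g=c[168:182,295:318].mean(2);m=g<45;y,x=np.nonzero(m);print('dark head',x.mean()+295,y.mean()+168,len(x),'expected',proj('scene',[[.5217,.1247,.088]]))
E
```

```text
t 37.95 [-0.46184637 -0.39127178 -0.09351474] [ 0.43131815  0.25559149 -0.9473301 ]
b 6.1 ((1.0014156913268302, 0.48376451525057274), 0.8546527502271865)
c 10.7 ((0.40853060904992056, 0.9309450423877328), 1.0287810987896389)
(np.float64(nan), np.float64(nan), 0) (np.float64(nan), np.float64(nan), 0) (np.float64(nan), np.float64(nan), 0)
dark head 304.51612903225805 177.06451612903226 31 expected [[305.42340142 173.41844624]]<stdin>:10: RuntimeWarning: Mean of empty slice.
  ret = ret.dtype.type(ret / rcount)
```

```bash
python3 - <<'E'
from h import *
c=snapshot('scene');cv2.imwrite('pics/c.png',c);g=c.mean(2).round().astype(int)
print(g[168:194,296:316])
print(proj('scene',[[.5217,.1247,z] for z in(.088,.077,.049,.042)]).round(1))
h=c[170:200,265:305].astype(int);
for n,m in(('green',(h[...,1]-h[...,2]>15)&(h[...,1]-h[...,0]>10)),('red',h[...,2]-h[...,1]>50)):
    y,x=np.nonzero(m);print(n,x.mean()+265 if len(x) else 0,y.mean()+170 if len(x) else 0,len(x))
E
```

```text
[[ 81  80  80  81  81  79  80  82  81  81  83  81  81  82  80  80  81  80
   81  80]
 [ 81  83  81  81  80  79  82  80  81  80  81  81  82  81  80  80  81  79
   80  79]
 [ 81  81  81  80  81  79  81  78  80  80  78  79  80  79  89  94 103 110
  108 107]
 [ 79  79  79  87  94 102 109 109 108 109 109 108 108 108 111 101 101  94
   89  93]
 [106 107 108 109 102 101  97  93 108  94 105  98  91  89  91  83  79  77
   74  74]
 [ 90  89  90  89  86  86  61  49  60  51  59  69  77  80  78  75 146 170
  165 158]
 [ 78  78  77  74  73  75  45  23  32  33  34  40  43 102  90  72 116 131
  109 114]
 [ 66  61  58 150 177 180 116  40  25  32  30  29  23 110  92  84  71  86
   88  89]
 [171 168 168 189 180 194 140  67  37  21  29  26  24  82 100 107 108 111
  110  98]
 [188 190 192 144 107 120  98  75  59  48  55  70  72  75  83 118 171 168
  143 163]
 [186 185 192 112  41  67  78  74  72  75  78  82  83  60  51  72 121 130
  119 174]
 [185 186 194 118  37  44  62  58  62  78  81  82  77  52  38  59  65  63
   66 163]
 [187 187 193 121  43  32  43  44  58  78  82  81  73  50  41  62 147 168
  168 
[... 504 characters left out ...]
   81  81]
 [159 157 161 137  81  37  37  44  67  79  81  81  73  60  82 135 152 163
  171 172]
 [159 157 160 147  95  53  44  50  69  79  77  74  70  67 115 154 162 166
  169 172]
 [161 160 121  97  77  69  68  69  72  74  74 103 108  78  82 144 160 158
  159 159]
 [162 165 105  66  69  70  72  74  76  74  73  85  86  70 130 164 166 164
  164 162]
 [113 139 148 150 103  71  72  69  74  73  73  70 134 153 124 109 107 107
  105 152]
 [ 75  89 112 145 104  70 137 157 107  74  75  72 102 112  88  74  75  75
   74 100]
 [ 74  74  77  94  94  77 101 113  90  75  76  75  76  74  72  70  73  77
   77  75]]
[[305.4 173.4]
 [305.3 177.3]
 [304.9 186.9]
 [304.8 189.3]]
green 290.3 186.725 40
red 0 0 0
```

The readout shows the head top at row 173.5 (173.4 predicted for a seated pin), the collar on the clevis and the buttons out. The robot is clear, so I'm handing in.

```bash
python3 -c "
from station import arm,ticket
print(arm.read_time(),ticket.finish_job())"
```

```text
the job is handed in; nothing more can be done
38.0 None
```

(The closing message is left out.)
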